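# Swing in the bail and stack the sample caddy

## Task

One wire bail of the grey sample crate is still swung out: swing it in over the mouth of the crate until it lies down flat on the rim, as the other bail already does. Then lift the long sample caddy by its handle and set it down gently on the two bails, centred over the crate and lengthwise with it, keeping it upright on the way, and let go. Leave the short caddy alone and the crate where it stands.

Things in the scene. Friction and masses are not known exactly. Their poses are not given: they have to be found in the camera images.
- crate: Open grey plastic crate, 220 (its x) by 160 (y) by 80 mm high, 4 mm walls, 3 kg, loose on the bench, flat tins up to 26 mm high inside; origin: centre of its underside. Two U-shaped bails of 8 mm steel wire hinge at x = +105 and -105, z = 84 mm. Swung in, a bail lies level on the rim, bar at x = +50 or -50, z = 84 mm (top 88). The +x bail starts out, the -x bail in.
- bail_bar (a point): Middle of the 180 mm cross bar (8 mm thick, along crate y) of the bail that starts out, about 55 mm beyond the crate's end, 84 to 115 mm high. It swings up and over at 55 mm radius about its hinge (along crate y, at crate x = +105, z = 84 mm) to a stop at crate x = +50, z = 84 mm. Slightly stiff: about 1 N at the bar moves it; it stays at any angle where left.
- caddy: Long sample caddy: aluminium tray, 180 (its x) by 110 (y) by 45 mm high, with six fixed white-capped jars 60 mm high. Black handle bar along its whole length (x) over the middle, 16 by 16 mm, 99 to 115 mm above the underside, on an upright at each end. About 0.5 kg. Origin: centre of its underside. Rests on two swung-in bails; else it drops into the crate.
- short_caddy: Bystander: the same kind of caddy but only 75 mm long (its x), 110 mm wide, with two jars; too short to rest on both bails. Origin: centre of its underside.
Things that resemble listed ones, but are neither listed nor needed, are in the scene too. What is shaped like the caddy but green, pink or yellow is not meant.

How it is judged:
By the outcome, as a careful person would: the job done as asked, in the order asked, and still so for the second after the job is handed in, with the robot touching nothing.
It also fails if it takes over 61 s, if anything falls off the work surface, if the arm or the gripper's body presses on something with over 40 N, if the wrist force passes 120 N, or if a joint passes its speed limit or range.

## Robot

A 7-joint arm with a two-finger parallel gripper is mounted at the origin on the work surface. World frame = base frame: x ahead of the robot, y to its left, z up, the work surface at z = 0. Lengths are in m, angles in rad, forces in N, time in s.
With the tool pointing down it reaches from about 0.4 to 0.85 m from the base axis. Payload 10.4 kg.
Tool frame: the origin (TCP) lies at the very end of the fingers, on their centre line; the grasp point (between the pads) lies 19 mm behind it; z points along the fingers, y is the line along which they close (so a half turn about z gives the same grasp; the last joint's range is limited). The gripper opens to 85 mm and grips with 20 to 120 N. Pads are 22 mm wide; open, the fingers measure 114 mm over their backs; the gripper's body (76 mm by 85 mm) begins 54 mm behind the grasp point. The pads swing forward as they close: fully open they stand 13 mm farther back than shut.
Start: joints at [1.292, 0.332, -0.065, 1.46, 0.022, 1.35, -0.088], TCP at [0.158, -0.605, 0.207] pointing down, gripper open.
Joint ranges: [-2.6, 2.6], [-0.5, 2.12], [-1.47, 1.34], [0.16, 2.42], [-1.27, 4.41], [0.06, 2.06], [-2.6, 2.6]. Speed limits (rad/s): [2.22, 2.22, 2.79, 2.79, 3.14, 3.14, 3.14].

## Interface

Orientations are given as a unit quaternion [x, y, z, w].
In Python, from workcell import manip gives the robot as it stands.
- The arm moves only by the tool jog_arm, called after ">>>" in YAML: its name, and indented under it one key for each argument. Schema: {"type":"object","properties":{"steps":{"type":"array","items":{"type":"number"},"minItems":7,"maxItems":140},"grip_force":{"type":"number"},"only":{"type":"string"},"quiet":{"type":"boolean"},"lines":{"type":"string"}},"required":["steps"],"additionalProperties":false}. steps is one flat list of numbers that holds 1 to 20 rows one after another, with no inner brackets; each row has 7 numbers: a rotation vector rx, ry, rz in rad, then dx, dy, dz in m, then the opening from 0.0 (shut) to 1.0 (fully open); each row is the pose to reach, as a shift and turn from the pose commanded when the call began, along the tool's axes at that moment; what a row does not reach only later rows make up. A row lasts 1/8 s, in which the tool goes at most 0.0625 m and 0.188 rad, less where a joint would pass 70% of its speed; a pose out of reach is approached as far as the arm can. The fingers move at their own pace and stop on an object; grip_force is the grip in N (left out, the last holds). Time passes only in rows, so rows that do not move let the fingers close. The tool returns the time, the measured TCP pose, the force, the opening and the grip force at its end. only (a regular expression) keeps the lines of the reply that match it, lines (a string "A,B") keeps lines A to B, and quiet returns only ok. Input that does not fit is refused with a message, and nothing moves.
- manip.get_obs(): the state, without advancing time (a new reading comes with each control period).
- manip.camera(name): name is "scene" or "side" or "wrist"; returns the picture (400x640x3 uint8, blue, green, red); there is no depth.
- manip.calibration(name): a dict with "fx", "fy", "cx", "cy" (pixels), "k1" (the pictures are not rectified: a ray, as slopes to the right and down, at radius r is drawn at 1 + k1 r^2 times it, then the intrinsics apply), "world_from_camera" (4x4, takes a point from camera to world coordinates); the wrist camera has in their place "tool_from_camera" (4x4, takes a point from camera to tool coordinates, whose origin is the TCP and whose axes are the flange's). Camera axes: x right, y up, looking along -z (the intrinsics and any distortion apply to the point x, -y, -z); pixel columns grow to the right and rows downward; lengths in m; the calibration is good to about 2 mm. A picture is of the moment at which its call begins: read the wrist's pose just before it. calibration takes no time and is no camera call.
- manip.hand_in(): hands the job in; it is judged then, once.
Trained networks look in the newest picture that a camera, given by its name, has taken for a name from the list of things; names that differ only in an ending like _2 or _b are one class to them, and where a whole thing is asked for, a point or a joint stands for the part that bears it (a point fixed in the world has none). Each returns a list of dicts, best first, with "confidence" (0 to 1); they miss things now and then, are a little off and sometimes report something else, mostly with a low value. They report only what shows in the picture. A call takes as long as a camera call. They do not tell look-alikes from the thing itself.
- manip.outline_of(camera, thing): "mask" (400x640 bool, what is visible of it) and "bbox" ([left, top, right, bottom] in pixels, round what is visible of it).
The state is a dict: "clock": time; "joint_pos": joint angles; "joint_velocities": joint speeds; "tau": joint torques, N m; "position": TCP position; "ee_rot": TCP orientation; "ft_force": force on the tool from outside, world axes, zero at the start; "torque": the same for the moment, N m; "grip_width": opening from 0.0 (shut) to 1.0 (fully open); "grasp_force": force on a finger pad.
Only numpy, scipy, OpenCV 4.12 (cv2) and the standard library are available. Lean on these libraries where they do the work, as an engineer would, in place of code of your own. Each camera call takes 0.05 s, during which the arm holds its last target. There are 200 camera calls.

## Working session

There is one attempt and no reset: what is moved stays moved. The work goes in short steps, Python scripts to look and compute and a tool call to move; the robot and the scene stay as the last step left them, time stands still between calls to the robot, and variables do not carry over. Pictures are saved under pics/ and viewed, at most 11 in all, crops included, and the job is handed in when it is done.

```bash
mkdir -p pics; ls
```

Run:
```python
from workcell import manip
import cv2, numpy as np
np.set_printoptions(precision=4,suppress=True)
o=manip.get_obs(); print(o)
for c in("scene","side","wrist"):
    im=manip.camera(c); cv2.imwrite(f"pics/{c}0.png",im); print(c,manip.calibration(c))
    for t in("crate","bail_bar","caddy","short_caddy"):
        for d in manip.outline_of(c,t): print(c,t,round(d["confidence"],2),d["bbox"],d["mask"].sum())
a=cv2.imread("pics/scene0.png");b=cv2.imread("pics/side0.png")
```

```text
pics
{'clock': 0.0, 'joint_pos': array([ 1.2924,  0.3329, -0.0647,  1.461 ,  0.0216,  1.3499, -0.0885]), 'joint_velocities': array([ 0.0001, -0.0016,  0.0007, -0.0006, -0.0017, -0.0017,  0.0008]), 'tau': array([ -0.0011, -62.5468,   0.0486, -39.1609,   0.0162,   0.01  ,
        -0.    ]), 'position': array([ 0.158 , -0.6042,  0.2064]), 'ee_rot': array([ 0.9918,  0.1276, -0.0001, -0.0007]), 'ft_force': array([-0.2611, -0.2201, -0.5724]), 'torque': array([ 0.0426,  0.0307, -0.0512]), 'grasp_force': 0.0, 'grip_width': 0.9986730132368722}
scene {'fx': 362.71672466486166, 'fy': 362.71672466486166, 'cx': 325.32887783161897, 'cy': 203.65325910360747, 'k1': 0.013316977760705983, 'world_from_camera': array([[-0.7523, -0.5424,  0.3741,  0.9712],
       [ 0.6586, -0.6036,  0.4493,  0.3673],
       [-0.0179,  0.5844,  0.8113,  1.0056],
       [ 0.    ,  0.    ,  0.    ,  1.    ]])}
scene crate 0.56 [365.6, 224.5, 483.2, 341.2] 6035
scene bail_bar 0.89 [426.6, 224.1, 484.4, 289.8] 232
scene bail_bar 0.37 [367.0, 232.3, 483.2, 336.7] 5558
scene caddy 0.98 [240.4, 130.7, 297.9, 196.2] 1875
scene ca
[... 727 characters left out ...]
8, 246.0] 2031
side caddy 0.78 [412.0, 158.6, 451.8, 208.9] 1317
side caddy 0.64 [323.5, 155.4, 375.9, 195.9] 1284
side caddy 0.58 [294.4, 176.0, 356.8, 220.3] 1989
side caddy 0.36 [241.2, 248.1, 309.5, 289.7] 302
side short_caddy 0.9 [225.9, 184.8, 256.9, 225.9] 983
wrist {'fx': 347.2280460921011, 'fy': 347.2280460921011, 'cx': 320.09795577392913, 'cy': 196.84241279464814, 'k1': -0.060674865784288136, 'tool_from_camera': array([[-0.0009,  0.9635,  0.2676,  0.0679],
       [ 1.    ,  0.0009, -0.0001,  0.    ],
       [-0.0003,  0.2676, -0.9635, -0.1667],
       [ 0.    ,  0.    ,  0.    ,  1.    ]])}
wrist caddy 0.96 [67.8, 1.7, 329.3, 127.4] 22254
wrist caddy 0.57 [4.7, 0.3, 35.2, 10.6] 181
```

View pics/scene0.png

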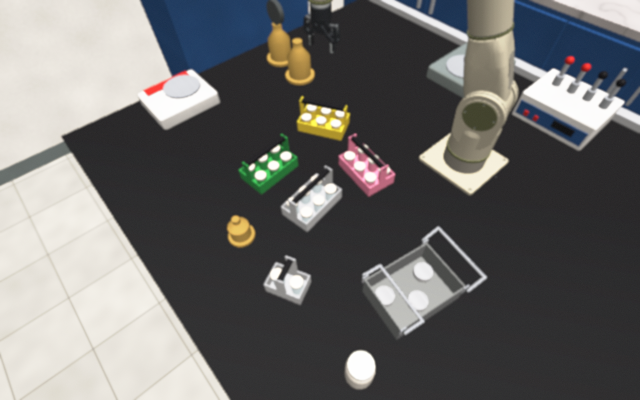

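View pics/side0.png

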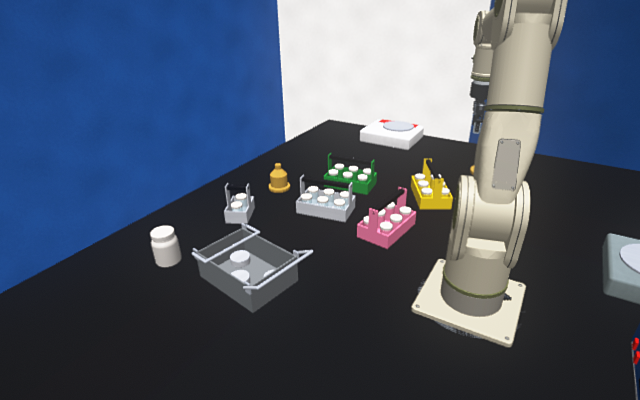

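The scene picture shows the grey caddy at about (312,200), the short one at (288,280), and the crate at (420,290) with its outward bail bar from (437,232) to (484,277). In the side picture the caddy is at (326,200) and the crate at (250,265), its outward bail to the right near (305,255). I'll enlarge both to pick features.

Create h.py:
```python
from workcell import manip
import cv2, numpy as np
from scipy.optimize import least_squares
from scipy.spatial.transform import Rotation as R
np.set_printoptions(precision=4,suppress=True)
F=np.diag([1,-1,-1,1.])
def cam(c,pose=None):
    k=manip.calibration(c)
    T=k["world_from_camera"] if c!="wrist" else pose@k["tool_from_camera"]
    K=np.array([[k["fx"],0,k["cx"]],[0,k["fy"],k["cy"]],[0,0,1]]); return K,np.array([k["k1"],0,0,0.]),T@F
def toolpose(o=None):
    o=o or manip.get_obs(); T=np.eye(4); T[:3,:3]=R.from_quat(o["ee_rot"]).as_matrix(); T[:3,3]=o["position"]; return T
def proj(C,P):
    K,d,T=C; M=np.linalg.inv(T); return cv2.projectPoints(np.float64(P).reshape(-1,3),cv2.Rodrigues(M[:3,:3])[0],M[:3,3],K,d)[0].reshape(-1,2)
def plane(C,uv,z):
    K,d,T=C; n=cv2.undistortPoints(np.float64(uv).reshape(-1,1,2),K,d).reshape(-1,2)
    r=np.c_[n,np.ones(len(n))]@T[:3,:3].T; return T[:3,3]+r*((z-T[2,3])/r[:,2])[:,None]
def tri(obs,x0=(.3,-.3,.1)): # obs [(C,uv)..]
    f=lambda x:np.concatenate([(proj(C,x)[0]-uv) for C,uv in obs]); s=least_squares(f,x0); return s.x,np.abs(s.fun).max()
```

Run:
```python
import cv2
a=cv2.imread("pics/scene0.png")[150:350,240:500]; cv2.imwrite("pics/s1.png",cv2.resize(a,None,fx=3,fy=3,interpolation=cv2.INTER_CUBIC))
a=cv2.imread("pics/side0.png")[170:310,180:370]; cv2.imwrite("pics/d1.png",cv2.resize(a,None,fx=4,fy=4,interpolation=cv2.INTER_CUBIC))
```

```text
(no output)
```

View pics/s1.png

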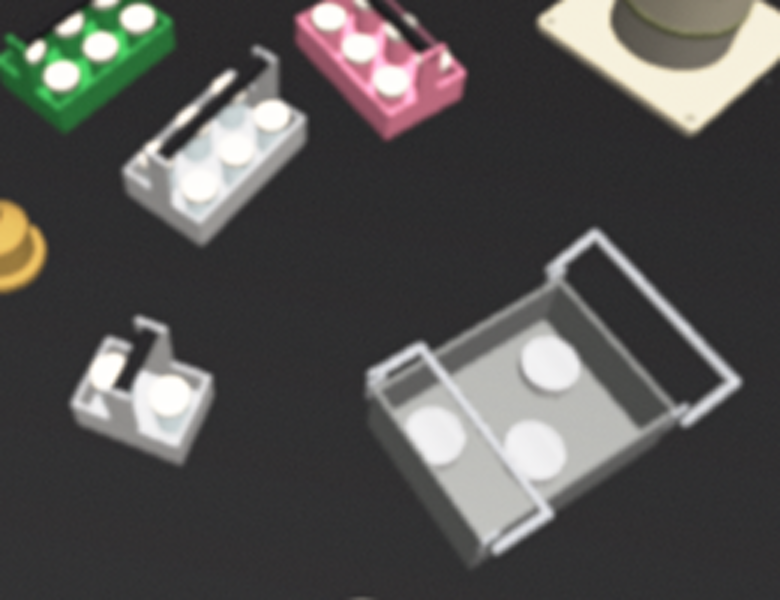

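View pics/d1.png

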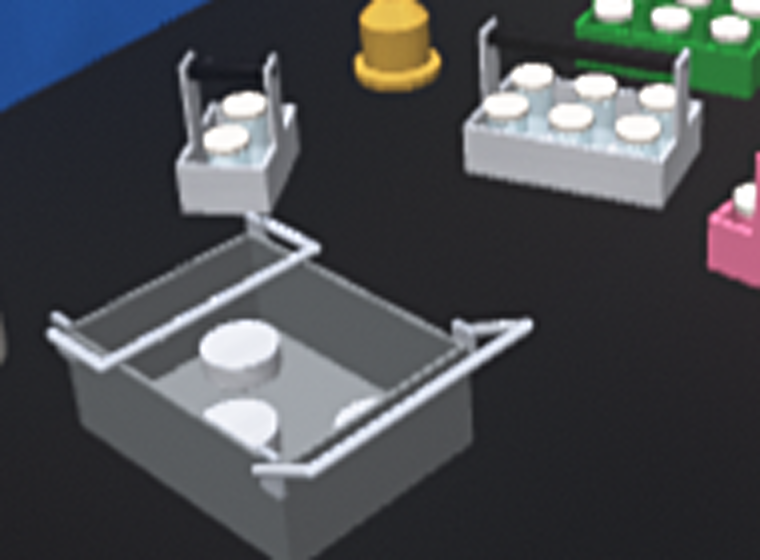

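Scene crop: the out bar runs (597,234)–(738,381), the in bar (422,349)–(549,514), the caddy handle (160,150)–(270,62). Side crop: out bar (528,324)–(311,470), in bar (318,246)–(102,364), handle (488,32)–(684,58).

Run:
```python
from h import *
S=cam("scene");D=cam("side")
s=lambda u,v:(S,np.array([240+u/3-.33,150+v/3-.33])); d=lambda u,v:(D,np.array([180+u/4-.37,170+v/4-.37]))
P={"outA":[s(597,234),d(528,324)],"outB":[s(738,381),d(311,470)],"inC":[s(422,349),d(318,246)],"inD":[s(549,514),d(102,364)],
"hN":[s(165,147),d(488,34)],"hF":[s(270,60),d(684,60)],"cadbot":[s(202,245),d(465,172)]}
for k,v in P.items():
    x,e=tri(v); P[k]=x; print(k,x,round(e,2))
o=(P["outA"]+P["outB"])/2;i=(P["inC"]+P["inD"])/2
print("bars len",np.linalg.norm(P["outA"]-P["outB"]),np.linalg.norm(P["inC"]-P["inD"]),"mid",o,i,"dist",np.linalg.norm(o-i))
x=(o-i);print("yaw x",np.arctan2(x[1],x[0]), "from bars",[np.arctan2(*(P[a]-P[b])[1::-1]) for a,b in(("outA","outB"),("inC","inD"))])
h=P["hF"]-P["hN"];print("handle",(P["hF"]+P["hN"])/2,np.linalg.norm(h),np.arctan2(h[1],h[0]))
```

```text
outA [0.372  0.1537 0.1121] 0.29
outB [0.4025 0.3312 0.1131] 0.04
inC [0.5724 0.1181 0.0857] 0.78
inD [0.6045 0.2953 0.0868] 0.27
hN [ 0.6233 -0.1949  0.1179] 1.95
hF [ 0.4571 -0.2229  0.1127] 0.79
cadbot [ 0.6254 -0.1449  0.0005] 0.31
bars len 0.18011421075343784 0.18005569031265226 mid [0.3872 0.2424 0.1126] [0.5885 0.2067 0.0863] dist 0.2060724974431542
yaw x 2.9658428730357316 from bars [np.float64(-1.7404672629418951), np.float64(-1.7502118090493528)]
handle [ 0.5402 -0.2089  0.1153] 0.16867587400338313 -2.974513650300051
```

Bars are 180 mm long as specified, the crate centre is about (.538,.216) at yaw 2.966, and the handle is at height .115. First I'll move over the caddy and look with the wrist camera.

>>> jog_arm:
  steps: [0,0,0.089,0.48,-0.288,-0.073,1,0,0,0.089,0.48,-0.288,-0.073,1,0,0,0.089,0.48,-0.288,-0.073,1,0,0,0.089,0.48,-0.288,-0.073,1,0,0,0.089,0.48,-0.288,-0.073,1,0,0,0.089,0.48,-0.288,-0.073,1,0,0,0.089,0.48,-0.288,-0.073,1,0,0,0.089,0.48,-0.288,-0.073,1,0,0,0.089,0.48,-0.288,-0.073,1,0,0,0.089,0.48,-0.288,-0.073,1,0,0,0.089,0.48,-0.288,-0.073,1,0,0,0.089,0.48,-0.288,-0.073,1]

```text
clock: 2.25
position: [0.5488, -0.2061, 0.2801]
ee_rot: [0.997, 0.082, -0.0, 0.0]
ft_force: [0.4, 0.0, 0.0]
grip_width: 0.999
grasp_force: 0.0
```

Run:
```python
from h import *
T=toolpose(); im=manip.camera("wrist"); cv2.imwrite("pics/w1.png",im); np.save("w1.npy",T); print(T)
C=cam("wrist",T)
print(proj(C,[[.6233,-.1949,.115],[.4571,-.2229,.115],[.6254,-.1449,0]]))
for d in manip.outline_of("wrist","caddy"): print(d["confidence"],d["bbox"])
```

```text
[[ 0.9865  0.1637 -0.0004  0.5488]
 [ 0.1637 -0.9865 -0.0007 -0.2061]
 [-0.0005  0.0006 -1.      0.2801]
 [ 0.      0.      0.      1.    ]]
[[321.0941  92.5146]
 [321.5144 260.2575]
 [281.0854  86.1695]]
0.88 [440.3, 97.0, 581.6, 276.7]
0.81 [208.1, 263.7, 360.0, 363.3]
0.73 [399.0, 346.9, 532.7, 400.0]
0.59 [274.9, 82.0, 380.9, 263.4]
```

View pics/w1.png

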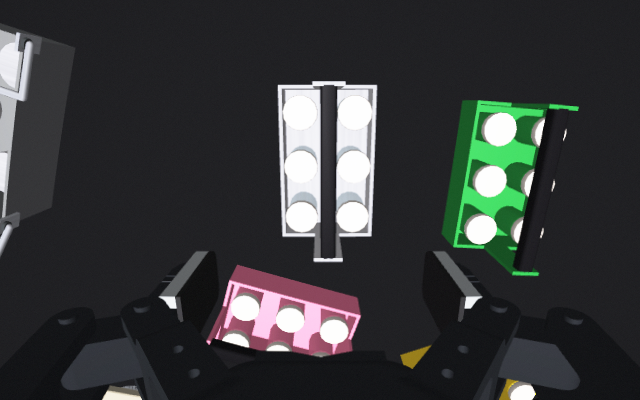

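The wrist view shows the grey caddy with its handle from (329,83) to (328,260) and its tray rim corners at (278,86), (377,86), (371,236), (283,236). The pink caddy lies close to its near end.

Run:
```python
from h import *
W=cam("wrist",np.load("w1.npy")); S=cam("scene");D=cam("side")
p=plane(W,[[329,83],[328,260]],.115); print(p,p.mean(0),np.linalg.norm(p[0]-p[1]),np.arctan2(*(p[0]-p[1])[1::-1]))
q=plane(W,[[278,86],[377,86],[371,236],[283,236]],.045); print(q,q.mean(0),np.linalg.norm(q[0]-q[3]),np.linalg.norm(q[0]-q[1]))
print(proj(S,p),proj(D,p))
s=lambda u,v:(S,np.array([240+u/3-.33,150+v/3-.33])); d=lambda u,v:(D,np.array([180+u/4-.37,170+v/4-.37]))
print(tri([(W,[329,83]),d(488,30)]),tri([(W,[328,260]),d(684,58)]))
```

```text
[[ 0.6328 -0.2007  0.115 ]
 [ 0.4585 -0.2296  0.115 ]] [ 0.5456 -0.2151  0.115 ] 0.17668239767875682 0.1642920473944308
[[ 0.6241 -0.1465  0.045 ]
 [ 0.6421 -0.255   0.045 ]
 [ 0.4661 -0.2841  0.045 ]
 [ 0.4484 -0.1762  0.045 ]] [ 0.5452 -0.2155  0.045 ] 0.17820408900382997 0.10996829051863732
[[291.3016 201.7289]
 [327.9364 167.5044]] [[301.875  176.1968]
 [350.6136 183.7358]]
(array([ 0.633 , -0.2007,  0.1114]), np.float64(0.23433774856863465)) (array([ 0.458 , -0.2296,  0.1138]), np.float64(0.12612515829044924))
```

>>> jog_arm:
  steps: [0,0,-1.231,-0.074,-0.464,0,0.4,0,0,-1.231,-0.074,-0.464,0,0.4,0,0,-1.231,-0.074,-0.464,0,0.4,0,0,-1.231,-0.074,-0.464,0,0.4,0,0,-1.231,-0.074,-0.464,0,0.4,0,0,-1.231,-0.074,-0.464,0,0.4,0,0,-1.231,-0.074,-0.464,0,0.4,0,0,-1.231,-0.074,-0.464,0,0.4,0,0,-1.231,-0.074,-0.464,0,0.4,0,0,-1.231,-0.074,-0.464,0,0.4]

```text
clock: 3.6
position: [0.4002, 0.2394, 0.2801]
ee_rot: [0.766, 0.643, -0.0, 0.0]
ft_force: [0.9, -0.7, -0.7]
grip_width: 0.398
grasp_force: 0.0
```

Run:
```python
from h import *
T=toolpose(); im=manip.camera("wrist"); cv2.imwrite("pics/w2.png",im); np.save("w2.npy",T); print(T)
C=cam("wrist",T)
print(proj(C,[[.372,.1537,.1126],[.4025,.3312,.1126],[.5724,.1181,.084],[.6045,.2953,.084]]))
```

```text
[[ 0.174   0.9847  0.0001  0.4002]
 [ 0.9847 -0.174  -0.0006  0.2394]
 [-0.0006  0.0002 -1.      0.2801]
 [ 0.      0.      0.      1.    ]]
[[307.6337 255.48  ]
 [304.7033  74.7686]
 [486.101  243.7573]
 [508.1058  79.1036]]
```

View pics/w2.png

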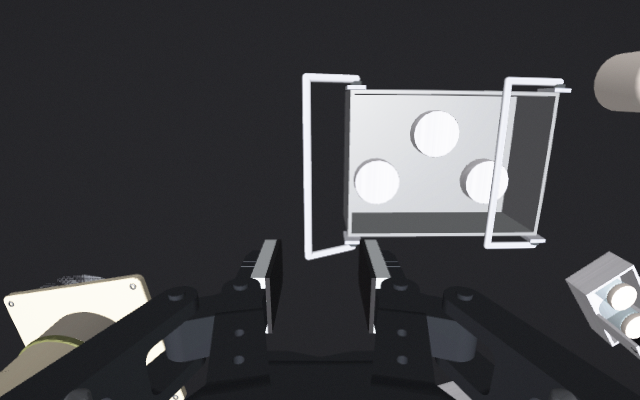

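The wrist view shows the out bar at (309,254)–(306,77) and the in bar at (489,243)–(508,81), within 1–3 px of prediction. Straddle the bar.

>>> jog_arm:
  steps: [0,0,0,0.001,-0.011,0.05,0.4,0,0,0,0.001,-0.011,0.1,0.4,0,0,0,0.001,-0.011,0.14,0.4,0,0,0,0.001,-0.011,0.17,0.4,0,0,0,0.001,-0.011,0.192,0.4,0,0,0,0.001,-0.011,0.192,0.4]

```text
clock: 4.4
position: [0.3886, 0.2419, 0.087]
ee_rot: [0.766, 0.643, -0.001, -0.0]
ft_force: [0.1, 0.5, -0.6]
grip_width: 0.399
grasp_force: 0.0
```

Run:
```python
from h import *
im=np.vstack([manip.camera("scene")[200:350,340:520],manip.camera("side")[200:350,180:360]])
cv2.imwrite("pics/b1.png",cv2.resize(np.hstack([im[:150],im[150:]]),None,fx=2.2,fy=2.2,interpolation=cv2.INTER_CUBIC))
```

```text
(no output)
```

View pics/b1.png

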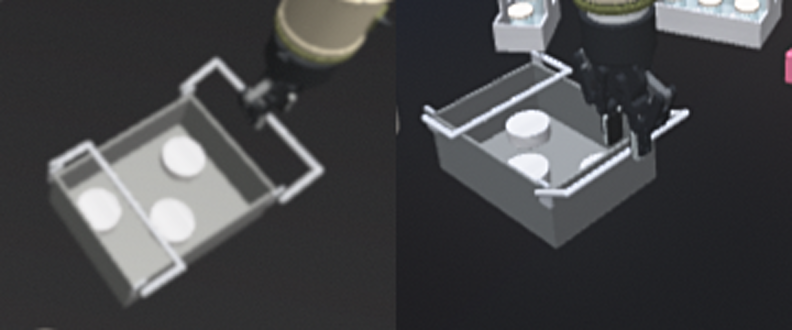

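The fingers straddle the out bar in both views (scene crop (270,105), side crop (630,125)). Swing it over.

>>> jog_arm:
  steps: [0,0,0,0,0.013,0,0.4,0,0,0,0,0.022,-0.01,0.4,0,0,0,0,0.03,-0.018,0.4,0,0,0,0,0.04,-0.024,0.4,0,0,0,0,0.05,-0.027,0.4,0,0,0,0,0.06,-0.028,0.4,0,0,0,0,0.07,-0.027,0.4,0,0,0,0,0.08,-0.025,0.4,0,0,0,0,0.09,-0.02,0.4,0,0,0,0,0.1,-0.01,0.4,0,0,0,0,0.106,-0.005,0.4,0,0,0,0,0.106,-0.005,0.4]

```text
clock: 6.0
position: [0.4933, 0.2251, 0.0925]
ee_rot: [0.766, 0.643, -0.001, -0.0]
ft_force: [-1.2, -0.2, -1.4]
grip_width: 0.402
grasp_force: 0.0
```

Run:
```python
from h import *
im=np.vstack([manip.camera("scene")[200:350,340:520],manip.camera("side")[200:350,180:360]])
cv2.imwrite("pics/b2.png",cv2.resize(np.hstack([im[:150],im[150:]]),None,fx=2.2,fy=2.2,interpolation=cv2.INTER_CUBIC))
```

```text
(no output)
```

View pics/b2.png

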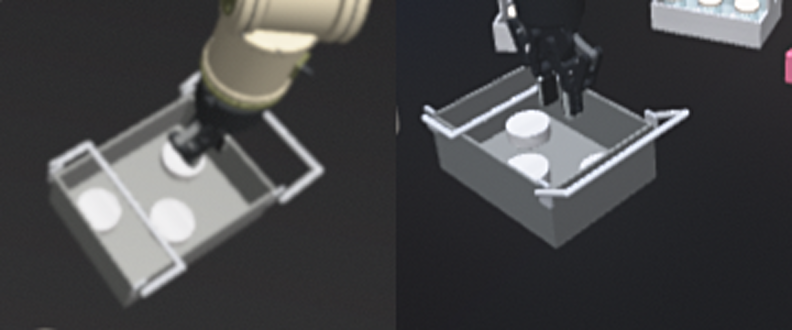

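The fingers passed over it and the bar stayed out, because they were too open and rose too early. I'll go back, straddle it with a narrow gap and deeper, and follow the arc closely.

>>> jog_arm:
  steps: [0,0,0,0,0,-0.05,0.4,0,0,0,0,-0.05,-0.08,0.4,0,0,0,0,-0.106,-0.08,0.4,0,0,0,0,-0.106,-0.08,0.4,0,0,0,0,-0.106,-0.04,0.4,0,0,0,0,-0.106,-0.01,0.4,0,0,0,0,-0.106,0.01,0.4,0,0,0,0,-0.106,0.01,0.4,0,0,0,0,-0.106,0.01,0.15,0,0,0,0,-0.106,0.01,0.15,0,0,0,0,-0.106,0.01,0.15]

```text
clock: 7.48
position: [0.3894, 0.2437, 0.0838]
ee_rot: [0.766, 0.643, 0.0, 0.0]
ft_force: [0.8, -0.6, -0.2]
grip_width: 0.151
grasp_force: 0.0
```

Run:
```python
from h import *
im=np.vstack([manip.camera("scene")[200:350,340:520],manip.camera("side")[200:350,180:360]])
cv2.imwrite("pics/b3.png",cv2.resize(np.hstack([im[:150],im[150:]]),None,fx=2.2,fy=2.2,interpolation=cv2.INTER_CUBIC))
```

```text
(no output)
```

View pics/b3.png

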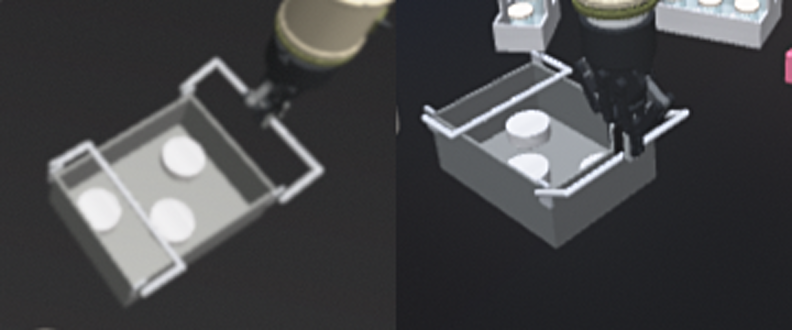

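Both fingers now sit well below the bar, close on either side of it (side crop (635,135)). Follow the arc.

>>> jog_arm:
  steps: [0,0,0,0,0.007,-0.005,0.15,0,0,0,0,0.014,-0.011,0.15,0,0,0,0,0.022,-0.017,0.15,0,0,0,0,0.031,-0.021,0.15,0,0,0,0,0.041,-0.024,0.15,0,0,0,0,0.050,-0.025,0.15,0,0,0,0,0.060,-0.025,0.15]

```text
clock: 8.45
position: [0.4489, 0.2329, 0.1081]
ee_rot: [0.766, 0.643, 0.0, 0.0]
ft_force: [-1.1, -0.1, -0.9]
grip_width: 0.151
grasp_force: 0.6
```

Run:
```python
from h import *
S=cam("scene");D=cam("side")
# expected bar ends for swing angle t
def ends(t):
    ex=np.array([-.985,.175,0]);ey=np.array([-.175,-.985,0]);c=np.array([.5395,.2154,0])
    m=c+ex*(.105+.055*np.cos(t))+[0,0,.084+.055*np.sin(t)]; return np.array([m+.09*ey,m-.09*ey])
for c,C in(("scene",S),("side",D)):
    manip.camera(c)
    for d in manip.outline_of(c,"bail_bar"): print(c,round(d["confidence"],2),d["bbox"])
    for g in(31,60,90,100,150,180): print(g,proj(C,ends(np.radians(g))).round().ravel())
```

```text
scene 0.8 [424.0, 228.7, 470.5, 287.9]
31 [438. 228. 485. 277.]
60 [434. 227. 482. 278.]
90 [427. 230. 475. 282.]
100 [425. 232. 472. 284.]
150 [412. 243. 457. 296.]
180 [408. 249. 452. 301.]
side 0.72 [235.9, 233.5, 294.2, 289.5]
31 [311. 250. 257. 287.]
60 [305. 241. 250. 276.]
90 [297. 235. 242. 269.]
100 [294. 234. 239. 267.]
150 [284. 237. 230. 270.]
180 [283. 245. 229. 278.]
```

The bail has swung to about 100°. I'll carry on down the far side, then back off upward and close.

>>> jog_arm:
  steps: [0,0,0,0,0.009,0.002,0.15,0,0,0,0,0.018,0.006,0.15,0,0,0,0,0.026,0.012,0.15,0,0,0,0,0.033,0.019,0.15,0,0,0,0,0.038,0.027,0.15,0,0,0,0,0.042,0.035,0.15,0,0,0,0,0.042,0.035,0.15,0,0,0,0,0.042,0.035,0.35,0,0,0,0,0.042,0.035,0.35,0,0,0,0,0.042,0.01,0.35,0,0,0,0,0.042,-0.025,0.35,0,0,0,0,0.042,-0.025,0,0,0,0,0,0.042,-0.025,0,0,0,0,0,0.042,-0.025,0]

```text
clock: 10.4
position: [0.489, 0.2256, 0.1323]
ee_rot: [0.766, 0.643, -0.001, -0.0]
ft_force: [-0.0, -0.3, 0.6]
grip_width: -0.004
grasp_force: 0.0
```

Run:
```python
from h import *
for c in("scene","side"):
    manip.camera(c)
    for d in manip.outline_of(c,"bail_bar"): print(c,round(d["confidence"],2),d["bbox"])
```

```text
scene 0.62 [412.9, 245.7, 462.6, 295.7]
side 0.85 [227.4, 237.8, 296.9, 289.9]
side 0.28 [225.6, 183.2, 245.7, 223.3]
```

>>> jog_arm:
  steps: [0,0,0,0,0.001,0.01,0,0,0,0,0,0.001,0.02,0,0,0,0,0,0.001,0.028,0,0,0,0,0,0.001,0.035,0,0,0,0,0,0.001,0.04,0,0,0,0,0,0.001,0.044,0,0,0,0,0,0.001,0.045,0,0,0,0,0,0.001,0.045,0]

```text
clock: 11.6
position: [0.4905, 0.2259, 0.0883]
ee_rot: [0.766, 0.643, 0.0, 0.0]
ft_force: [-0.5, -0.4, -0.8]
grip_width: 0.003
grasp_force: 0.0
```

>>> jog_arm:
  steps: [0,0,0,0,0,0.001,0,0,0,0,0,0,0.002,0,0,0,0,0,0,0.003,0,0,0,0,0,0,0.003,0]

```text
clock: 12.1
position: [0.4904, 0.2258, 0.0851]
ee_rot: [0.766, 0.643, -0.0, 0.0]
ft_force: [0.1, -0.1, 0.3]
grip_width: -0.004
grasp_force: 0.0
```

Run:
```python
from h import *
for c in("scene","side"):
    manip.camera(c)
    for d in manip.outline_of(c,"bail_bar"): print(c,round(d["confidence"],2),d["bbox"])
```

```text
scene 0.73 [412.8, 242.5, 467.6, 296.4]
side 0.66 [225.8, 238.2, 295.3, 286.4]
```

>>> jog_arm:
  steps: [0,0,0,0,0,-0.05,0,0,0,0,-0.03,0,-0.11,0,0,0,0,-0.03,0,-0.16,0,0,0,0,-0.03,0,-0.16,0]

```text
clock: 12.8
position: [0.4871, 0.197, 0.2493]
ee_rot: [0.766, 0.643, 0.003, 0.002]
ft_force: [-0.2, 0.1, -0.2]
grip_width: 0.003
grasp_force: 0.0
```

Run:
```python
from h import *
T=toolpose(); im=manip.camera("wrist"); cv2.imwrite("pics/w3.png",im); np.save("w3.npy",T); print(T[:3,3])
C=cam("wrist",T)
ex=np.array([-.985,.175,0]);ey=np.array([-.175,-.985,0]);c=np.array([.5395,.2154,0])
for g in (130,140,150,160,170,180):
    t=np.radians(g); m=c+ex*(.105+.055*np.cos(t))+[0,0,.084+.055*np.sin(t)]; print(g,proj(C,[m+.09*ey,m,m-.09*ey]).round(1).ravel())
for d in manip.outline_of("wrist","bail_bar"): print(round(d["confidence"],2),d["bbox"])
```

```text
[0.4871 0.197  0.2493]
130 [295.4 250.3 293.5 151.  291.6  35.9]
140 [303.2 247.3 302.  149.9 300.8  37.4]
150 [309.4 243.9 308.6 148.7 307.9  39.1]
160 [313.7 240.4 313.4 147.4 313.   40.9]
170 [316.3 236.8 316.1 146.1 316.   42.7]
180 [317.1 233.2 317.  144.9 317.   44.4]
0.9 [252.1, 38.0, 320.7, 242.8]
```

View pics/w3.png

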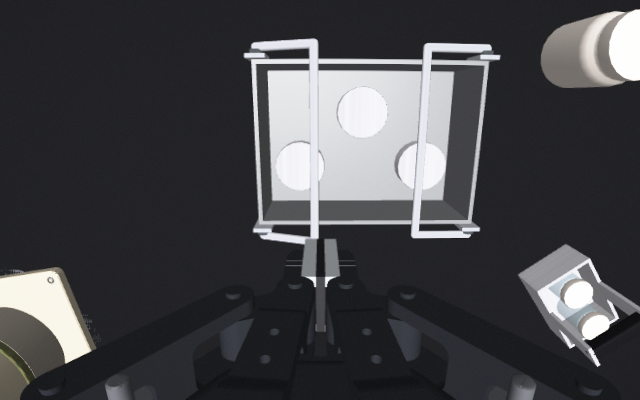

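The wrist view shows the bail's bar at (314,42)–(315,241), parallel to the other one but about 160° round, so not yet flat. I'll press again, centred on the bar, and check the wrist view on the way down.

Create w.py:
```python
from h import *
T=toolpose(); im=manip.camera("wrist"); C=cam("wrist",T); print(T[:3,3], manip.get_obs()["ft_force"])
ex=np.array([-.985,.175,0]);ey=np.array([-.175,-.985,0]);c=np.array([.5395,.2154,0])
for g in (150,160,170,180):
    t=np.radians(g); m=c+ex*(.105+.055*np.cos(t))+[0,0,.084+.055*np.sin(t)]; print(g,proj(C,[m+.05*ey,m-.05*ey,m-.09*ey]).round(1).ravel())
for d in manip.outline_of("wrist","bail_bar"):
    print(round(d["confidence"],2),d["bbox"]); k=d["mask"]
    for r in range(20,240,40):
        j=np.flatnonzero(k[r]); print(r,j[[0,-1]] if len(j) else None,end=" ")
g=cv2.cvtColor(im,cv2.COLOR_BGR2GRAY); print("tip",proj(C,T[:3,3]))
```

```text
(no output)
```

>>> jog_arm:
  steps: [0,0,0,0.03,-0.004,0.05,0,0,0,0,0.03,-0.004,0.1,0,0,0,0,0.03,-0.004,0.125,0,0,0,0,0.03,-0.004,0.133,0,0,0,0,0.03,-0.004,0.133,0]

```text
clock: 13.52
position: [0.4862, 0.2266, 0.1119]
ee_rot: [0.765, 0.644, -0.0, -0.0]
ft_force: [-0.1, -0.5, 0.6]
grip_width: 0.004
grasp_force: 0.0
```

```bash
python3 w.py
```

```text
[0.4862 0.2266 0.1119] [0.5867 0.1269 0.0284]
150 [314.7 322.5 314.3 142.8 314.1  54.4]
160 [321.8 313.4 322.6 140.8 322.9  56.7]
170 [325.8 304.5 327.1 138.8 327.7  59. ]
180 [326.9 296.1 328.3 137.  328.9  61.1]
tip [[320.1722 237.1192]]
```

>>> jog_arm:
  steps: [0,0,0,0,0,0.005,0,0,0,0,0,0,0.01,0,0,0,0,0,0,0.01,0]

```text
clock: 14.0
position: [0.4863, 0.2263, 0.1018]
ee_rot: [0.766, 0.643, -0.0, -0.0]
ft_force: [0.3, 0.4, -0.1]
grip_width: 0.001
grasp_force: 0.0
```

```bash
python3 w.py
```

```text
[0.4863 0.2263 0.1018] [0.1224 0.1401 0.0194]
150 [314.2 333.6 313.5 144.9 313.3  50.7]
160 [321.7 323.6 322.4 142.6 322.7  53.4]
170 [325.9 313.9 327.2 140.5 327.7  56. ]
180 [327.  304.6 328.4 138.4 329.   58.3]
0.97 [208.5, 50.3, 335.3, 357.0]
20 None 60 [210 330] 100 [315 331] 140 [315 330] 180 [315 330] 220 [315 331] tip [[320.1724 237.1196]]
```

>>> jog_arm:
  steps: [0,0,0,0,0,0.004,0,0,0,0,0,0,0.008,0,0,0,0,0,0,0.012,0,0,0,0,0,0,0.012,0]

```text
clock: 14.6
position: [0.4863, 0.2264, 0.0898]
ee_rot: [0.766, 0.643, -0.0, -0.0]
ft_force: [-0.0, -0.0, 0.1]
grip_width: -0.0
grasp_force: 0.0
```

```bash
python3 w.py
```

```text
[0.4863 0.2264 0.0898] [ 0.0609  0.8323 -0.6013]
150 [313.9 349.1 313.1 148.7 312.8  46.7]
160 [321.9 337.8 322.6 146.1 323.   49.9]
170 [326.3 326.9 327.8 143.5 328.4  52.8]
180 [327.4 316.5 329.  141.2 329.7  55.5]
0.92 [205.3, 45.3, 335.0, 356.2]
20 None 60 [204 331] 100 [314 332] 140 [314 330] 180 [315 331] 220 [315 330] tip [[320.1724 237.1196]]
```

>>> jog_arm:
  steps: [0,0,0,0,0,0.003,0,0,0,0,0,0,0.006,0,0,0,0,0,0,0.006,0]

```text
clock: 15.08
position: [0.4864, 0.2264, 0.0839]
ee_rot: [0.766, 0.643, -0.0, -0.0]
ft_force: [0.9, 0.4, 0.6]
grip_width: 0.002
grasp_force: 0.0
```

```bash
python3 w.py
```

```text
[0.4864 0.2264 0.0839] [-0.3325  0.4748 -0.7921]
150 [313.6 357.4 312.7 150.7 312.3  44.4]
160 [321.8 345.4 322.6 147.8 323.   47.8]
170 [326.4 333.7 327.9 145.1 328.6  51. ]
180 [327.5 322.8 329.2 142.6 329.9  53.9]
0.8 [201.2, 42.0, 335.6, 356.7]
20 None 60 [199 331] 100 [314 332] 140 [314 332] 180 [314 331] 220 [313 331] tip [[320.1724 237.1196]]
```

The bar still sits at about 160° with no force felt, so the real tip appears to sit higher than assumed. I'll keep pressing in small steps and watch the force.

>>> jog_arm:
  steps: [0,0,0,0,0,0.004,0,0,0,0,0,0,0.008,0,0,0,0,0,0,0.008,0]

```text
clock: 15.55
position: [0.4862, 0.2264, 0.0757]
ee_rot: [0.766, 0.643, -0.0, -0.0]
ft_force: [-0.6, 0.3, -0.8]
grip_width: 0.002
grasp_force: 0.0
```

```bash
python3 w.py
```

Run:
```python
from h import *
o=np.load("w3.npy");C=cam("wrist",o)
for p in([.011,0,0],[.011,0,-.02],[-.011,0,0],[-.011,0,-.02]): print(p,proj(C,(o@[*p,1])[:3]))
cv2.imwrite("pics/w4.png",manip.camera("wrist"))
```

```text
[0.4862 0.2264 0.0757] [0.756  0.5738 0.0269]
150 [313.5 369.6 312.5 153.7 312.2  40.8]
160 [322.1 356.6 323.  150.5 323.5  44.6]
170 [326.9 343.9 328.6 147.4 329.4  48.2]
180 [328.1 332.  329.9 144.7 330.8  51.4]
0.77 [195.1, 39.8, 338.0, 359.0]
20 None 60 [203 336] 100 [317 336] 140 [319 336] 180 [318 335] 220 [319 335] tip [[320.1724 237.1197]]
[0.011, 0, 0] [[320.1542 216.9085]]
[0.011, 0, -0.02] [[320.2358 231.2827]]
[-0.011, 0, 0] [[320.1899 256.6259]]
[-0.011, 0, -0.02] [[320.2724 275.0778]]
```

View pics/w4.png

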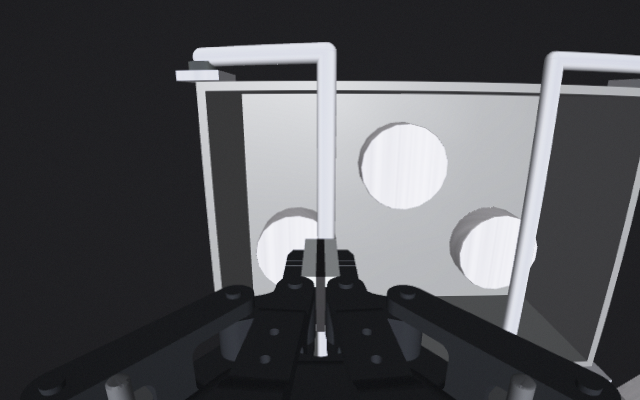

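The last picture shows the pads (rows 238–276) resting on the bar at col 327, which is now moving down. So the real tips lie about 24 mm behind the nominal TCP. Keep pressing until the stop.

>>> jog_arm:
  steps: [0,0,0,0,0,0.003,0,0,0,0,0,0,0.006,0,0,0,0,0,0,0.009,0,0,0,0,0,0,0.009,0]

```text
clock: 16.2
position: [0.4863, 0.2264, 0.0668]
ee_rot: [0.766, 0.643, -0.0, -0.0]
ft_force: [1.2, 0.3, -0.4]
grip_width: 0.001
grasp_force: 0.0
```

```bash
python3 w.py
```

```text
[0.4863 0.2264 0.0668] [-0.3793 -0.2113 -0.2639]
150 [313.1 384.5 312.  157.5 311.6  36.3]
160 [322.2 370.  323.2 153.8 323.7  40.7]
170 [327.2 356.1 329.1 150.4 330.   44.8]
180 [328.4 343.1 330.5 147.3 331.4  48.5]
0.73 [182.0, 40.8, 341.4, 355.1]
20 None 60 [205 338] 100 [320 339] 140 [320 338] 180 [320 338] 220 [320 337] tip [[320.1724 237.1197]]
```

>>> jog_arm:
  steps: [0,0,0,0,0,0.002,0,0,0,0,0,0,0.004,0,0,0,0,0,0,0.004,0]

```text
clock: 16.68
position: [0.4868, 0.2266, 0.0638]
ee_rot: [0.766, 0.643, 0.0, 0.0]
ft_force: [-1.2, -1.1, 8.0]
grip_width: 0.004
grasp_force: 3.8
```

```bash
python3 w.py
```

```text
[0.4868 0.2266 0.0638] [-1.6852 -2.0677  7.2105]
150 [312.  390.4 310.5 159.7 309.9  35.5]
160 [321.3 375.4 322.  155.8 322.4  40.1]
170 [326.3 361.  328.1 152.2 328.9  44.3]
180 [327.6 347.5 329.6 148.9 330.4  48.1]
0.67 [180.5, 41.5, 340.0, 355.6]
20 None 60 [203 337] 100 [319 338] 140 [319 337] 180 [319 337] 220 [319 336] tip [[320.1725 237.1191]]
```

The stop is reached: 8 N at the tool, and the bar matches the 180° prediction. Now over to the caddy.

>>> jog_arm:
  steps: [0,0,0,0,0,-0.06,0,0,0,0,0,0,-0.12,0.3,0,0,1.231,-0.425,0.135,-0.2,0.6,0,0,1.231,-0.425,0.135,-0.2,0.6,0,0,1.231,-0.425,0.135,-0.2,0.6,0,0,1.231,-0.425,0.135,-0.2,0.6,0,0,1.231,-0.425,0.135,-0.2,0.6,0,0,1.231,-0.425,0.135,-0.2,0.6,0,0,1.231,-0.425,0.135,-0.2,0.6,0,0,1.231,-0.425,0.135,-0.2,0.6,0,0,1.231,-0.425,0.135,-0.2,0.6,0,0,1.231,-0.425,0.135,-0.2,0.6]

```text
clock: 18.27
position: [0.5465, -0.2131, 0.263]
ee_rot: [0.996, 0.085, -0.0, -0.0]
ft_force: [0.6, 0.2, -0.3]
grip_width: 0.6
grasp_force: 0.0
```

Run:
```python
from h import *
T=toolpose(); im=manip.camera("wrist");C=cam("wrist",T);print(T)
e=np.array([np.cos(.164),np.sin(.164),0]);c=np.array([.5455,-.2153,.115]);print(proj(C,[c+.09*e,c,c-.09*e]))
g=cv2.cvtColor(im,cv2.COLOR_BGR2GRAY)
for r in(120,145,175): print(r,g[r,300:350:2])
for n in("scene","side"):
    manip.camera(n)
    for d in manip.outline_of(n,"bail_bar"): print(n,round(d["confidence"],2),d["bbox"])
```

```text
[[ 0.9856  0.1691 -0.0001  0.5465]
 [ 0.1691 -0.9856  0.0008 -0.2131]
 [ 0.     -0.0008 -1.      0.263 ]
 [ 0.      0.      0.      1.    ]]
[[323.0163  76.2591]
 [322.3281 178.0309]
 [321.7137 266.23  ]]
120 [254 254 254 254 230 244 244  29  60  64  61  56  53  47  39  48 241 242
 245 254 254 254 254 254 254]
145 [207 235 244 243 243 244 244  31  58  59  58  57  48  46  36  86 243 243
 243 241 238 218 205 205 205]
175 [254 254 254 254 245 244 244  28  53  55  53  51  48  43  33 163 244 239
 254 254 254 254 254 254 254]
scene 0.53 [409.5, 239.3, 468.9, 300.9]
side 0.5 [228.4, 243.4, 289.5, 288.6]
```

>>> jog_arm:
  steps: [0,0,0,-0.001,0.002,0.05,0.6,0,0,0,-0.001,0.002,0.1,0.6,0,0,0,-0.001,0.002,0.14,0.6,0,0,0,-0.001,0.002,0.17,0.6,0,0,0,-0.001,0.002,0.19,0.6,0,0,0,-0.001,0.002,0.199,0.6,0,0,0,-0.001,0.002,0.199,0.6,0,0,0,-0.001,0.002,0.199,0,0,0,0,-0.001,0.002,0.199,0,0,0,0,-0.001,0.002,0.199,0,0,0,0,-0.001,0.002,0.199,0,0,0,0,-0.001,0.002,0.199,0,0,0,0,-0.001,0.002,0.199,0]
  grip_force: 50

```text
clock: 20.15
position: [0.5462, -0.2169, 0.0648]
ee_rot: [0.996, 0.084, 0.0, -0.0]
ft_force: [-1.8, 5.5, 5.9]
grip_width: 0.174
grasp_force: 51.6
```

>>> jog_arm:
  steps: [0,0,0,0,0,-0.005,0,0,0,0,0,0,-0.015,0,0,0,0,0,0,-0.03,0,0,0,0,0,0,-0.05,0,0,0,0,0,0,-0.08,0,0,0,0,0,0,-0.12,0,0,0,0,0,0,-0.16,0,0,0,0,0,0,-0.19,0,0,0,0,0,0,-0.2,0,0,0,0,0,0,-0.2,0]
  grip_force: 60

```text
clock: 21.4
position: [0.5457, -0.2175, 0.2645]
ee_rot: [0.997, 0.083, 0.0, 0.0]
ft_force: [-0.6, 0.8, -7.2]
grip_width: 0.176
grasp_force: 58.8
```

Run:
```python
from h import *
T=toolpose(); im=manip.camera("wrist");C=cam("wrist",T);print(T[:3,3])
for d in manip.outline_of("wrist","caddy"): print(round(d["confidence"],2),d["bbox"])
# expected tray rim corners in tool: caddy hanging with underside at tool z=+u
for dz in(.064,): 
    P=[(T@[a*.09,b*.055,dz-.045,1])[:3] for a in(1,-1) for b in(1,-1)]; print(proj(C,P))
g=cv2.cvtColor(im,cv2.COLOR_BGR2GRAY)
```

```text
[ 0.5457 -0.2175  0.2645]
0.76 [436.8, 95.5, 579.4, 279.4]
0.65 [207.8, 29.5, 424.5, 355.4]
0.5 [449.3, 343.8, 467.6, 364.5]
0.42 [190.3, 270.6, 225.9, 349.5]
[[428.5517  56.6151]
 [211.356   56.8197]
 [405.14   354.9556]
 [235.3263 355.102 ]]
```

Lifted cleanly at about 7 N, with the corners as predicted. Carry it over with a ramped speed.

>>> jog_arm:
  steps: [0,0,0.01,0.002,-0.01,0,0,0,0,0.025,0.005,-0.03,0,0,0,0,0.05,0.009,-0.06,0,0,0,0,0.08,0.015,-0.1,0,0,0,0,0.115,0.022,-0.145,0,0,0,0,0.15,0.029,-0.19,0,0,0,0,0.188,0.036,-0.235,0,0,0,0,0.224,0.043,-0.28,0,0,0,0,0.26,0.05,-0.325,0,0,0,0,0.292,0.056,-0.365,0,0,0,0,0.316,0.061,-0.395,0,0,0,0,0.332,0.064,-0.415,0,0,0,0,0.342,0.066,-0.428,0,0,0,0,0.342,0.066,-0.428,0,0,0,0,0.342,0.066,-0.428,0,0,0,0,0.342,0.066,-0.428,0,0]

```text
clock: 23.5
position: [0.54, 0.2144, 0.2641]
ee_rot: [0.996, -0.088, 0.0, 0.0]
ft_force: [-0.3, 0.2, -6.3]
grip_width: 0.173
grasp_force: 58.9
```

Run:
```python
from h import *
T=toolpose();print(T); print("err tool",T[:3,:3].T@(np.array([.5395,.2154,0])-T[:3,3]), "yaw",np.arctan2(T[1,0],T[0,0]))
# crate check: in bars from scene & side while held above
for n in("scene","side"):
    C=cam(n); im=manip.camera(n)
    for d in manip.outline_of(n,"crate"): print(n,round(d["confidence"],2),d["bbox"])
    ex=np.array([-.985,.175,0]);ey=np.array([-.175,-.985,0]);c=np.array([.5395,.2154,0])
    print(proj(C,[c+a*.11*ex+b*.08*ey+[0,0,z] for a in(1,-1) for b in(1,-1) for z in(0,.08)]).round(0).tolist())
```

```text
[[ 0.9844 -0.1757  0.0001  0.54  ]
 [-0.1757 -0.9844 -0.0006  0.2144]
 [ 0.0002  0.0005 -1.      0.2641]
 [ 0.      0.      0.      1.    ]]
err tool [-0.0007 -0.001   0.2641] yaw -0.17665871485791004
scene 0.78 [364.6, 260.5, 466.2, 339.9]
[[421.0, 255.0], [427.0, 243.0], [458.0, 298.0], [466.0, 287.0], [362.0, 291.0], [364.0, 280.0], [396.0, 340.0], [401.0, 331.0]]
side 0.76 [188.3, 232.7, 301.2, 310.0]
side 0.31 [196.3, 164.7, 278.2, 237.1]
[[298.0, 280.0], [297.0, 256.0], [252.0, 313.0], [249.0, 288.0], [245.0, 250.0], [242.0, 227.0], [200.0, 276.0], [195.0, 252.0]]
```

>>> jog_arm:
  steps: [0,0,0,-0.001,-0.001,0.02,0,0,0,0,-0.001,-0.001,0.045,0,0,0,0,-0.001,-0.001,0.07,0,0,0,0,-0.001,-0.001,0.09,0,0,0,0,-0.001,-0.001,0.1,0,0,0,0,-0.001,-0.001,0.105,0,0,0,0,-0.001,-0.001,0.107,0,0,0,0,-0.001,-0.001,0.109,0,0,0,0,-0.001,-0.001,0.109,0]

```text
clock: 24.82
position: [0.539, 0.2167, 0.1555]
ee_rot: [0.996, -0.087, 0.0, -0.0]
ft_force: [0.0, 0.6, -4.5]
grip_width: 0.175
grasp_force: 58.9
```

>>> jog_arm:
  steps: [0,0,0,0,0,0.001,0,0,0,0,0,0,0.0015,0,0,0,0,0,0,0.002,0,0,0,0,0,0,0.002,0]

```text
clock: 25.32
position: [0.5389, 0.2166, 0.1532]
ee_rot: [0.996, -0.087, -0.0, 0.0]
ft_force: [-0.1, -0.2, -5.7]
grip_width: 0.183
grasp_force: 58.9
```

>>> jog_arm:
  steps: [0,0,0,0,0,0.0005,0,0,0,0,0,0,0.001,0,0,0,0,0,0,0.001,0]

```text
clock: 25.7
position: [0.539, 0.217, 0.1526]
ee_rot: [0.996, -0.087, 0.0, -0.0]
ft_force: [-0.9, 1.4, -0.7]
grip_width: 0.176
grasp_force: 59.6
```

Contact: the load has passed to the bails. Release gradually and retreat.

>>> jog_arm:
  steps: [0,0,0,0,0,0.0005,0,0,0,0,0,0,0.0005,0.2,0,0,0,0,0,0.0005,0.25,0,0,0,0,0,0.0005,0.35,0,0,0,0,0,0.0005,0.5,0,0,0,0,0,0.0005,0.6,0,0,0,0,0,0.0005,0.6,0,0,0,0,0,-0.02,0.6,0,0,0,0,0,-0.06,0.6,0,0,0,0,0,-0.12,0.6,0,0,0,0,0,-0.16,0.6,0,0,0,0,0,-0.16,0.6,0,0,0,0,0,-0.16,0.6]
  grip_force: 20

```text
clock: 27.32
position: [0.5387, 0.2165, 0.3113]
ee_rot: [0.996, -0.087, -0.0, 0.0]
ft_force: [0.2, 0.0, -0.3]
grip_width: 0.599
grasp_force: 0.0
```

Run:
```python
from h import *
T=toolpose(); im=manip.camera("wrist");C=cam("wrist",T);print(T[:3,3])
ex=np.array([-.985,.175,0]);ey=np.array([-.175,-.985,0]);c=np.array([.539,.216,0])
pr=lambda C:print("pred rim",proj(C,[c+a*.09*ex+b*.055*ey+[0,0,.133] for a in(1,-1) for b in(1,-1)]).round(0).tolist(),"handle",proj(C,[c+a*.09*ex+[0,0,.203] for a in(1,-1)]).round(0).tolist(),"base",proj(C,[c+a*.09*ex+b*.055*ey+[0,0,.088] for a in(1,-1) for b in(1,-1)]).round(0).tolist())
for n in("wrist","scene","side"):
    if n!="wrist": C=cam(n); manip.camera(n)
    pr(C)
    for d in manip.outline_of(n,"caddy"): print(n,round(d["confidence"],2),d["bbox"])
g=cv2.cvtColor(im,cv2.COLOR_BGR2GRAY)
for r in(110,150,200): print(r,np.flatnonzero(g[r,290:350]<80)[[0,-1]]+290)
```

```text
[0.5387 0.2165 0.3113]
pred rim [[371.0, 252.0], [270.0, 252.0], [379.0, 77.0], [262.0, 77.0]] handle [[321.0, 285.0], [321.0, 70.0]] base [[366.0, 236.0], [275.0, 236.0], [372.0, 79.0], [269.0, 79.0]]
wrist 0.76 [259.0, 72.0, 376.9, 286.0]
wrist 0.57 [547.7, 216.3, 638.1, 303.0]
pred rim [[431.0, 243.0], [460.0, 275.0], [378.0, 275.0], [404.0, 311.0]] handle [[452.0, 246.0], [394.0, 281.0]] base [[428.0, 251.0], [455.0, 282.0], [376.0, 282.0], [402.0, 317.0]]
scene 0.97 [376.5, 245.7, 460.7, 317.6]
scene 0.96 [239.8, 135.4, 299.9, 194.7]
scene 0.77 [338.0, 132.7, 394.6, 197.0]
scene 0.68 [299.5, 96.3, 350.9, 136.9]
pred rim [[283.0, 241.0], [250.0, 261.0], [238.0, 218.0], [204.0, 234.0]] handle [[265.0, 226.0], [218.0, 203.0]] base [[284.0, 255.0], [251.0, 276.0], [240.0, 231.0], [207.0, 249.0]]
side 0.9 [202.7, 202.7, 282.7, 275.0]
side 0.85 [323.8, 155.9, 377.8, 193.8]
side 0.83 [357.2, 184.9, 415.9, 247.9]
side 0.77 [411.7, 157.4, 450.5, 207.3]
110 [309 327]
150 [309 327]
200 [309 326]
```

The caddy rests level on both bails, within about 2 mm of centre in all three views. Handing in.

```bash
python3 -c "
from workcell import manip; print(manip.hand_in())"
```

```text
the job is handed in; nothing more can be done
None
```

The outer bail is swung in flat on the rim, the long caddy is set down on both bails within about 2 mm of centre and released, and the job was handed in at about 27.5 s of the 61 s allowed.

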